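Swap out the clogged extractor filter

TASK

The dust extractor on this deburring bench has two twist-lock filters; the one with the raised red indicator behind it is clogged. First push the black changeover slide all the way over to the side of the good filter (green indicator), then twist the clogged filter counter-clockwise to unlock it, lift it out and stand it upright in the orange used-filter tray, setting it down rather than dropping it. Leave the good filter locked in place and everything else on the bench where it is.

Things in the scene. Friction and masses are not known exactly. Their poses are not given: they have to be found in the camera images.
- manifold: grey steel box fixed to the bench, 210 (x) by 320 (y) by 100 mm high, origin at the centre of its underside; x points away from the robot, y to its left. Filter ports at x 0, y +80 mm (left) and -80 mm (right), with steel collars 100 mm dia, top at 102 mm. The changeover slide runs along y at x -80 mm on top; indicators stand at x +80, y +-80 mm, each behind its port
- port_left (a point): centre of the left port's mouth, 102 mm above the bench. Bayonet: locked, the filter's bar lies within 10 degrees of manifold x. It turns easily, with 2 mm side play, counter-clockwise from above to a rigid stop at 60 degrees from manifold x (bar points at two white marks). Only there (within 7 degrees) does it lift, straight up, clear after 62 mm
- port_right (a point): centre of the right port's mouth, 102 mm above the bench. Bayonet: locked, the filter's bar lies within 10 degrees of manifold x. It turns easily, with 2 mm side play, counter-clockwise from above to a rigid stop at 60 degrees from manifold x (bar points at two white marks). Only there (within 7 degrees) does it lift, straight up, clear after 62 mm
- changeover (a joint): position of the changeover slide in m along the manifold's y: 0 in the middle, +0.05 at its left end stop (air through the left filter), -0.05 at its right end stop (air through the right filter). About 2 N of friction; it stays where it is left
- slide_grip (a point): point on the black upright post of the changeover slide, 18 mm square (sides along the manifold's x and y) and standing 106-142 mm above the bench; the point is on its axis, 126 mm above the bench
- red_indicator: raised red cap, 28 mm diameter on a 36 mm steel ring, 24 mm high, fixed on top of the manifold behind the clogged filter (left or right, varies); origin at the centre of its underside
- green_indicator: low green cap, 28 mm diameter on a 36 mm steel ring, 10 mm high, fixed on top of the manifold behind the good filter; origin at the centre of its underside
- filter_left: filter cartridge in the left (+y) port, 0.2-0.42 kg, 106 mm high. From its origin (centre of underside) up its z: white pleated body 68 mm dia, 0-60 mm; blue cap flange 92 mm dia, 60-74 mm; blue grip bar 74-106 mm, 70 mm long along its x, 16 mm wide. Two lugs along +x and -x reach 43 mm radius at 38-46 mm height. Seated, its origin is 42 mm above the bench
- filter_right: filter cartridge in the right (-y) port, 0.2-0.42 kg, 106 mm high. From its origin (centre of underside) up its z: white pleated body 68 mm dia, 0-60 mm; blue cap flange 92 mm dia, 60-74 mm; blue grip bar 74-106 mm, 70 mm long along its x, 16 mm wide. Two lugs along +x and -x reach 43 mm radius at 38-46 mm height. Seated, its origin is 42 mm above the bench
- used_tray: orange plastic used-filter tray fixed to the bench, 150 by 150 mm outside, walls 5 mm thick and 35 mm high, floor 5 mm thick, open on top, empty; origin at the centre of its underside. It stands either left or right of the manifold
- parts_bin: clear plastic bin of turned metal parts, 150 by 150 by 60 mm, fixed, not to be used; origin at the centre of its underside. It stands on the other side of the manifold from the orange tray
- tape_large: loose yellow roll standing on its end, 64 mm diameter, 55 mm high, beside the manifold's far right corner; leave alone; origin at the centre of its underside
- tape_small: loose yellow roll standing on its end, 52 mm diameter, 30 mm high, between robot and manifold; leave alone; origin at the centre of its underside
- bracket: loose bent steel angle, 60 by 50 mm, 44 mm high, beside the manifold's far left corner; leave alone; origin at the centre of its foot's underside
Mind the look-alikes: they are no part of the job. Of the things that look like the used_tray, take the one that is nearest to the robot's base at the start. What is shaped like the filter_left but pink is not meant.

How it is judged:
On the way, in this order (a step that is already met when the one before it is completed fails the run):
1. the changeover slide is at the good filter's end (within 8 mm of the stop) (((y of red_indicator in the frame of manifold above 0 m and value of joint changeover below -0.042 m) or (y of red_indicator in the frame of manifold below 0 m and value of joint changeover above 0.042 m))), for 0.2 s.
2. the clogged filter is lifted clear of its port (its underside at the height of the manifold's top or higher), with the slide still over (((y of red_indicator in the frame of manifold above 0 m and value of joint changeover below -0.042 m and z of filter_left in the frame of manifold above 0.1 m) or (y of red_indicator in the frame of manifold below 0 m and value of joint changeover above 0.042 m and z of filter_right in the frame of manifold above 0.1 m))), for 0.1 s.
At the end, for the whole second after the job is handed in: The clogged filter stands upright (0.15 rad), at rest, on the orange tray's floor, its axis within 45 mm of the tray's centre along each side; the slide is within 8 mm of its stop on the good filter's side; the good filter is seated (moved under 8 mm) and locked (bar within 0.45 rad of manifold x) (((y of red_indicator in the frame of manifold above 0 m and value of joint changeover below -0.042 m and angle between filter_left's own z axis and vertical below 0.15 rad and linear speed of filter_left below 0.02 m/s and x of filter_left in the frame of used_tray between -0.045 and 0.045 m and y of filter_left in the frame of used_tray between -0.045 and 0.045 m and z of filter_left in the frame of used_tray below 0.012 m and distance of filter_right from where it was at the start of the episode below 0.008 m and angle between the x axis of filter_right and the x axis of manifold, either way round below 0.45 rad) or (y of red_indicator in the frame of manifold below 0 m and value of joint changeover above 0.042 m and angle between filter_right's own z axis and vertical below 0.15 rad and linear speed of filter_right below 0.02 m/s and x of filter_right in the frame of used_tray between -0.045 and 0.045 m and y of filter_right in the frame of used_tray between -0.045 and 0.045 m and z of filter_right in the frame of used_tray below 0.012 m and distance of filter_left from where it was at the start of the episode below 0.008 m and angle between the x axis of filter_left and the x axis of manifold, either way round below 0.45 rad))); the robot touches nothing.
It fails at once if the good filter is moved by more than 20 mm ((y of red_indicator in the frame of manifold above 0 m and distance of filter_right from where it was at the start of the episode above 0.02 m) or (y of red_indicator in the frame of manifold below 0 m and distance of filter_left from where it was at the start of the episode above 0.02 m)).
It fails at once if a filter is dropped or slammed into the tray (moves faster than 0.7 m/s inside it, as after a fall of 25 mm) ((linear speed of filter_left above 0.7 m/s and z of filter_left in the frame of used_tray below 0.05 m and horizontal distance between filter_left and used_tray below 0.08 m) or (linear speed of filter_right above 0.7 m/s and z of filter_right in the frame of used_tray below 0.05 m and horizontal distance between filter_right and used_tray below 0.08 m)).
It fails at once if a tape roll or the bracket is moved by more than 30 mm (distance of any of tape_large, tape_small, bracket from where it was at the start of the episode above 0.03 m).
It also fails if it takes over 54 s, if anything falls off the work surface, if the arm or the gripper's body presses on something with over 40 N, if the wrist force passes 120 N, or if a joint passes its speed limit or range.

ROBOT

A 6-joint arm with a two-finger parallel gripper is mounted at the origin on the work surface. World frame = base frame: x ahead of the robot, y to its left, z up, the work surface at z = 0. Lengths are in m, angles in rad, forces in N, time in s.
With the tool pointing down it reaches from about 0.25 to 0.775 m from the base axis. Payload 4 kg.
Tool frame: the origin (TCP) lies at the very end of the fingers, on their centre line; the grasp point (between the pads) lies 19 mm behind it; z points along the fingers, y is the line along which they close (so a half turn about z gives the same grasp; the last joint's range is limited). The gripper opens to 85 mm and grips with 20 to 120 N. Pads are 22 mm wide; open, the fingers measure 114 mm over their backs; the gripper's body (76 mm by 85 mm) begins 54 mm behind the grasp point. The pads swing forward as they close: fully open they stand 13 mm farther back than shut.
Start: joints at [-1.347, 0.087, 1.371, -0, 1.684, -0.103], TCP at [0.177, -0.521, 0.231] pointing down, gripper open.
Joint ranges: [-3.1, 3.1], [-0.76, 2.03], [0.27, 2.55], [-1.08, 4.22], [0.17, 2.65], [-2.57, 2.57]. Speed limits (rad/s): [2.79, 2.79, 3.14, 3.14, 3.14, 3.14].

INTERFACE

Orientations are given as a rotation vector (axis times angle).
In Python, from cell import read_state, viewer, ticket gives the robot as it stands. The module is installed in compiled form; this text tells all that it offers.
- The arm moves only by the shell command python3 -m inch 'ROWS'. ROWS is JSON, a list that holds one entry, the list of rows, each a list of 7 numbers: the shift along the world's x, y, z as a fraction of full scale, then the turn, a rotation vector about the world's x, y, z as a fraction of full scale, then the opening, from 0 (shut) to 1 (fully open). A call has 1 to 8 rows; each row shifts and turns the commanded pose from where the row before left it; what a row does not reach is not made up. Full scale, the value 1, is 10 cm for a shift and 2 pi rad for a turn. A row lasts 1/8 s, in which the tool goes at most 62.5 mm and 10.7 degrees, less where a joint would pass 70% of its speed; a pose out of reach is approached as far as the arm can. A call with a number of a shift or a turn outside -1 to 1 is refused whole. A call with a gripper value outside its range is refused whole. The fingers move at their own pace and stop on an object; the grip force is fixed at half the most. Time passes only in rows, so rows that do not move let the fingers close. It gives the time, the measured TCP pose, the force, the opening and the grip force at its end, in the units of the state.
- read_state(): the state, without advancing time (a new reading comes with each control period).
- viewer.capture(name): name is "scene" or "side" or "wrist"; returns a dict with "frame" (384x512x3 uint8, red, green, blue), "fx", "fy", "cx", "cy" (pixels), "T" (4x4, takes a point from camera to world coordinates); the wrist camera has in their place "mount" (4x4, takes a point from camera to tool coordinates, whose origin is the TCP and whose axes are the flange's). Camera axes: x right, y up, looking along -z (the intrinsics and any distortion apply to the point x, -y, -z); pixel columns grow to the right and rows downward; lengths in m; the calibration is good to about 2 mm. The wrist camera is an equidistant fisheye: a pixel r from the principal point sees the ray r / f radians off the axis. A picture is of the moment at which its call begins: read the wrist's pose just before it. There is no depth.
- ticket.hand_in(): hands the job in; it is judged then, once.
The state is a dict: "clock": time; "qpos": joint angles; "joint_velocities": joint speeds; "tau": joint torques, N m; "position": TCP position; "eef_rot": TCP orientation; "ft_force": force on the tool from outside, world axes, zero at the start; "ft_torque": the same for the moment, N m; "gripper_width": finger opening in m; "finger_force": force on a finger pad.
Only numpy, scipy, OpenCV 4.12 (cv2) and the standard library are available. Lean on these libraries where they do the work, as an engineer would, in place of code of your own. Each camera call takes 0.05 s, during which the arm holds its last target. There are 200 camera calls.

## Working session

There is one attempt and no reset: what is moved stays moved. The work goes in short steps, Python scripts to look and compute and a shell command to move; the robot and the scene stay as the last step left them, time stands still between calls to the robot, and variables do not carry over. Pictures are saved under pics/ and viewed, at most 10 in all, crops included, and the job is handed in when it is done.

```bash
mkdir -p pics; python3 - <<'E'
from cell import read_state, viewer
import cv2, pickle
s=read_state(); print(s)
d={}
for n in ("scene","side"):
    c=viewer.capture(n); d[n]=c
    cv2.imwrite(f"pics/{n}0.png",cv2.resize(c["frame"][:,:,::-1],(800,600),interpolation=cv2.INTER_CUBIC))
    print(n,c["fx"],c["fy"],c["cx"],c["cy"],c["T"],[k for k in c])
pickle.dump(d,open("cams.pkl","wb"))
E
```

```text
{'clock': 0.0, 'qpos': array([-1.34710662e+00,  8.79735104e-02,  1.37227611e+00,  5.88678622e-05,
        1.68359243e+00, -1.03101309e-01]), 'joint_velocities': array([ 0.00150339,  0.00130969, -0.00098184,  0.00045802,  0.00059792,
        0.00073831]), 'tau': array([ 2.88954004e-05, -3.51857364e+01, -3.13276219e+01, -9.19567901e-05,
        1.08781850e-02,  1.12534102e-05]), 'position': array([ 0.17645498, -0.52039979,  0.23011792]), 'eef_rot': array([-3.09752806e+00, -5.10685396e-01,  1.21097137e-04]), 'ft_force': array([ 0.45626451,  0.34983938, -0.14937913]), 'ft_torque': array([ 0.00821725,  0.01919253, -0.00999711]), 'finger_force': 0.0, 'gripper_width': 0.08553799167623252}
scene 464.2245398109026 464.2245398109026 260.74694147081254 188.2864007950603 [[-0.06554484 -0.7501204   0.65804503  1.60590718]
 [ 0.99770255 -0.03794326  0.05612419  0.20333663]
 [-0.01713153  0.66021186  0.75088402  1.21680051]
 [ 0.          0.          0.          1.        ]] ['frame', 'fx', 'fy', 'cx', 'cy', 'T']
side 425.4221977869649 425.4221977869649 256.98621707801783 194.40077022919044 [[-0.72758551  0.50318409 -0.46628864 -0.03497872]
 [-0.68601054 -0.53072068  0.49771989  0.80303738]
 [ 0.00297571  0.68201271  0.73133427  1.0867468 ]
 [ 0.          0.          0.          1.        ]] ['frame', 'fx', 'fy', 'cx', 'cy', 'T']
```

View pics/scene0.png

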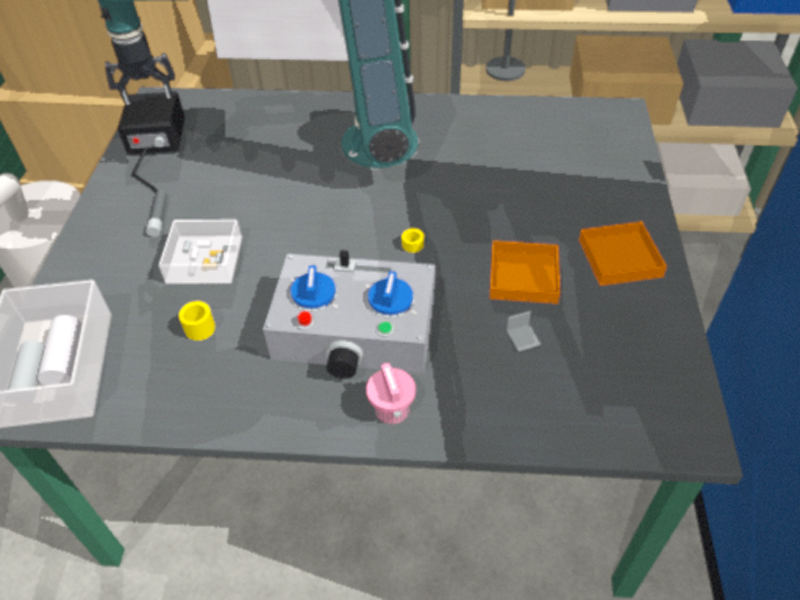

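View pics/side0.png

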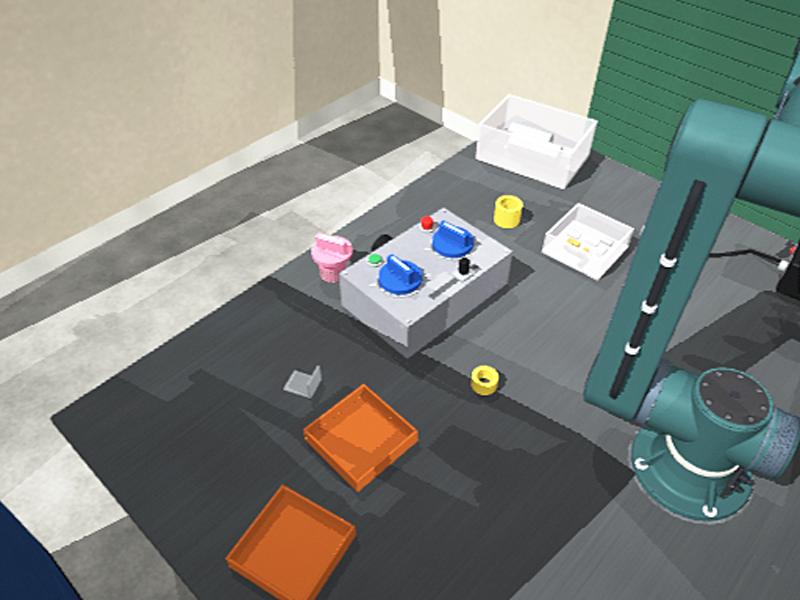

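The clogged filter is the right one: in the scene picture red is at (305,318) and green at (385,328). The slide post at (344,257) is on the right and must go to +y. The near tray is at (525,272); the other orange tray and the pink filter are decoys.

```bash
cat > h.py <<'E'
import numpy as np, cv2
S=1.5625
def ray(c,p):
    d=np.array([(p[0]-c["cx"])/c["fx"],-(p[1]-c["cy"])/c["fy"],-1.]); return c["T"][:3,3],c["T"][:3,:3]@d
def onz(c,p,z):
    o,d=ray(c,p); return (o+d*(z-o[2])/d[2])[:2]
def proj(c,P):
    q=(np.atleast_2d(P)-c["T"][:3,3])@c["T"][:3,:3]
    return np.c_[c["cx"]-c["fx"]*q[:,0]/q[:,2], c["cy"]+c["fy"]*q[:,1]/q[:,2]]
def blobs(f,lo,hi,amin=15):
    m=cv2.inRange(cv2.cvtColor(f,cv2.COLOR_RGB2HSV),lo,hi)
    n,l,st,ce=cv2.connectedComponentsWithStats(m)
    return [(ce[i],st[i],l==i) for i in range(1,n) if st[i][4]>=amin]
E
python3 - <<'E'
import pickle; from h import *
d=pickle.load(open("cams.pkl","rb"))
for n in d:
    c=d[n]; f=c["frame"]
    for nm,lo,hi,z in (("red",(0,180,120),(4,255,255),.115),("green",(50,150,80),(75,255,255),.106),("blue",(100,180,80),(120,255,255),.116),("orange",(5,180,100),(18,255,255),.035)):
        for ce,st,m in blobs(f,lo,hi):
            o="" 
            if nm=="orange":
                if st[4]<300: continue
                r=cv2.minAreaRect(np.argwhere(m)[:,::-1].astype(np.float32))
                h=cv2.approxPolyDP(cv2.convexHull(np.argwhere(m)[:,::-1].astype(np.float32)),4,True)[:,0]
                o=[np.r_[q*S,onz(c,q,.035),onz(c,q,0)].round(3) for q in h]
            print(n,nm,(ce*S).round(1),st[4],onz(c,ce,z).round(4),o)
    for nm,pts,z in {"scene":[("mancorn",[(288,256),(435,263)],.1),("post",[(344,252)],.142)],"side":[("mancorn",[(444,208),(512,253),(408,321),(341,276)],.1),("post",[(464,262)],.142)]}[n] if False else {"scene":[("mancorn",[(288,256),(435,263)],.1),("post",[(344,252)],.142)],"side":[("mancorn",[(444,208),(512,253),(408,321),(341,276)],.1),("post",[(464,262)],.142)]}[n]:
        for p in pts: print(n,nm,p,onz(c,np.array(p)/S,z).round(4))
a=d["scene"]["frame"][145:230,165:290]; b=d["side"]["frame"][125:230,210:335]
cv2.imwrite("pics/crop1.png",np.hstack([cv2.resize(x[:85][:,:,::-1],None,fx=3.2,fy=3.2,interpolation=cv2.INTER_CUBIC) for x in (a,b)]))
E
```

```text
scene red [304.2 317.8] 50 [ 0.7125 -0.0785] 
scene green [384.4 326.4] 34 [0.7188 0.0807] 
scene blue [765.5   5.3] 344 [-0.5874  1.1377] 
scene blue [786.8 187. ] 26 [0.271  0.9682] 
scene blue [784.7 199.4] 51 [0.3146 0.9516] 
scene blue [793.1 226.3] 16 [0.4027 0.9456] 
scene blue [780.3 266.4] 56 [0.526  0.8858] 
scene blue [791.2 276.1] 40 [0.5524 0.9005] 
scene blue [312.8 290.5] 431 [ 0.6408 -0.0722] 
scene blue [770.8 279.1] 19 [0.563  0.8571] 
scene blue [390.2 296.5] 438 [0.6493 0.0867] 
scene blue [760.7 287.4] 31 [0.587  0.8311] 
scene blue [785.3 289.4] 15 [0.59   0.8786] 
scene blue [724.2 319.1] 20 [0.6745 0.7402] 
scene blue [749.6 317.4] 18 [0.6675 0.79  ] 
scene blue [718.9 326.5] 25 [0.6936 0.7261] 
scene blue [745.3 336.2] 17 [0.715  0.7707] 
scene blue [788.6 344.5] 63 [0.7307 0.8467] 
scene blue [729. 346.] 38 [0.7403 0.7347] 
scene blue [771.9 345.8] 23 [0.7355 0.8148] 
scene blue [760.4 364.2] 51 [0.7799 0.7826] 
scene blue [725.9 359.8] 16 [0.773  0.7218] 
scene blue [778.5 383.2] 43 [0.8208 0.8042] 
scene blue [726.6 384.8] 25 [0.8293 0.7109] 
scene blue [7
[... 2898 characters left out ...]
000e-01])]
side orange [291.  546.3] 3682 [0.398  0.5992] [array([3.54688e+02, 5.32812e+02, 3.40000e-01, 5.13000e-01, 3.52000e-01,
       5.03000e-01]), array([3.12500e+02, 5.98438e+02, 3.12000e-01, 6.30000e-01, 3.23000e-01,
       6.24000e-01]), array([2.79688e+02, 5.98438e+02, 3.48000e-01, 6.64000e-01, 3.61000e-01,
       6.59000e-01]), array([2.26562e+02, 5.59375e+02, 4.56000e-01, 6.83000e-01, 4.72000e-01,
       6.79000e-01]), array([281.25 , 485.938,   0.492,   0.542,   0.509,   0.533])]
side mancorn (444, 208) [ 0.7326 -0.1605]
side mancorn (512, 253) [ 0.523  -0.1451]
side mancorn (408, 321) [0.5528 0.1567]
side mancorn (341, 276) [0.7419 0.1611]
side post (464, 262) [ 0.5547 -0.0145]
```

View pics/crop1.png

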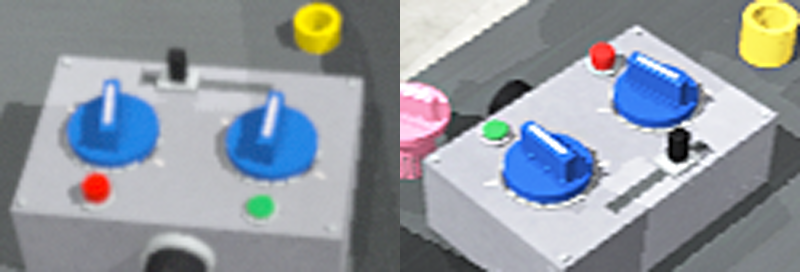

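Crop: red sits behind the right filter, both bars lie about along manifold x, and the post is right of centre. Estimates: manifold centre (0.638, 0.004), yaw −0.047; post (0.557, −0.0155); right port (0.634, −0.076); tray (0.473, 0.371). Next I move above the post, with tool y along manifold y.

```bash
python3 -m inch '[[[0.238,0.315,0,0,0,-0.0037,0.6],[0.238,0.315,0,0,0,-0.0037,0.6],[0.238,0.315,0,0,0,-0.0037,0.6],[0.238,0.315,0,0,0,-0.0037,0.6],[0.238,0.315,0,0,0,-0.0037,0.6],[0.238,0.315,0,0,0,-0.0037,0.6],[0.238,0.315,0,0,0,-0.0037,0.6],[0.238,0.315,0,0,0,-0.0037,0.6]]]'
python3 -m inch '[[[0.238,0.315,0,0,0,-0.0037,0.6],[0.238,0.315,0,0,0,-0.0037,0.6],[0.238,0.315,0,0,0,-0.0037,0.6],[0.238,0.315,0,0,0,-0.0037,0.6],[0.238,0.315,0,0,0,-0.0037,0.6],[0.238,0.315,0,0,0,-0.0037,0.6],[0.238,0.315,0,0,0,-0.0037,0.6],[0.238,0.315,0,0,0,-0.0037,0.6]]]'
python3 -m inch '[[[0,0,0,0,0,0,0.6],[0,0,0,0,0,0,0.6]]]'
python3 - <<'E'
from h import *; import pickle
from cell import read_state, viewer
from scipy.spatial.transform import Rotation as R
s=read_state(); c=viewer.capture("wrist"); pickle.dump((s,c),open("w1.pkl","wb"))
r=R.from_rotvec(s["eef_rot"]).as_matrix(); print(s["position"],r.round(4),s["qpos"],s["clock"]); print(c["mount"],c["fx"],c["cx"],c["cy"])
cv2.imwrite("pics/w1.png",cv2.resize(c["frame"][:,:,::-1],(800,600),interpolation=cv2.INTER_CUBIC))
E
```

```text
clock: 1.1
position: [0.3674, -0.2676, 0.2308]
eef_rot: [-3.133, -0.22, 0.001]
ft_force: [0.1, -0.3, 0.9]
gripper_width: 0.0511
finger_force: 0.0
clock: 2.1
position: [0.5577, -0.0158, 0.2307]
eef_rot: [3.141, -0.072, -0.002]
ft_force: [0.1, 0.5, -0.1]
gripper_width: 0.051
finger_force: 0.0
clock: 2.35
position: [0.5569, -0.0172, 0.2308]
eef_rot: [3.14, -0.071, -0.002]
ft_force: [0.6, -1.1, 0.3]
gripper_width: 0.0511
finger_force: 0.0
[ 0.55689068 -0.0172129   0.23075727] [[ 9.99e-01 -4.49e-02 -1.50e-03]
 [-4.49e-02 -9.99e-01 -6.00e-04]
 [-1.50e-03  6.00e-04 -1.00e+00]] [-1.32218320e-01  1.04397014e-01  1.35319877e+00 -7.61968980e-04
  1.68543133e+00  1.48342445e+00] 2.35
[[-3.50826268e-04  9.59474467e-01  2.81795357e-01  7.10155758e-02]
 [ 9.99999916e-01  2.76978894e-04  3.01893055e-04  9.91823060e-05]
 [ 2.11607312e-04  2.81795440e-01 -9.59474484e-01 -1.43192464e-01]
 [ 0.00000000e+00  0.00000000e+00  0.00000000e+00  1.00000000e+00]] 297.3186396354542 253.29995597573443 192.0381793334393
```

View pics/w1.png

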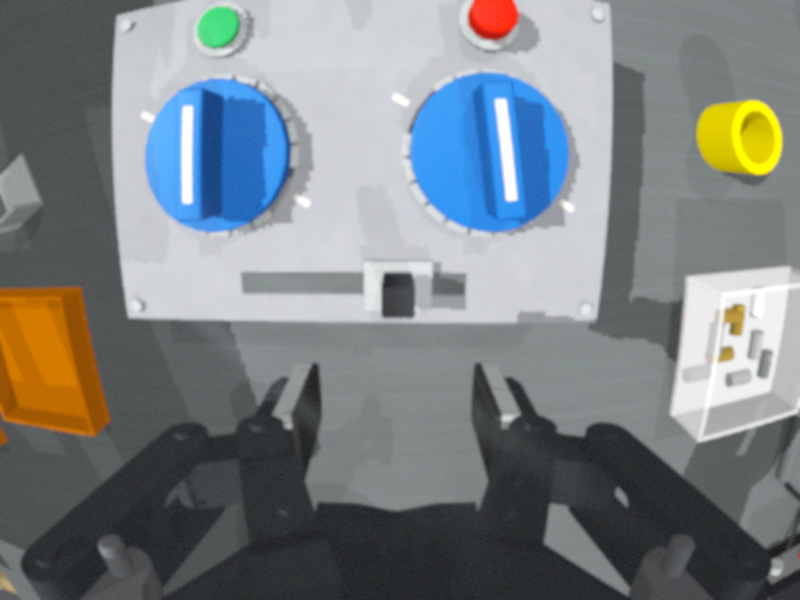

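Wrist view: green (219,27), red (493,16); bar stripes right (500,99)-(512,201) and left (188,106)-(187,204); post top about (398,303); two white marks per port.

```bash
cat >> h.py <<'E'
from scipy.spatial.transform import Rotation as R
def wz(s,c,p,z):
    u=np.array([p[0]/S-c["cx"],p[1]/S-c["cy"]]); r=np.hypot(*u); th=r/c["fx"]
    d=np.array([np.sin(th)*u[0]/r,-np.sin(th)*u[1]/r,-np.cos(th)])
    T=np.eye(4); T[:3,:3]=R.from_rotvec(s["eef_rot"]).as_matrix(); T[:3,3]=s["position"]; M=T@c["mount"]
    d=M[:3,:3]@d; o=M[:3,3]; return (o+d*(z-o[2])/d[2])[:2]
E
python3 - <<'E'
from h import *; import pickle
s,c=pickle.load(open("w1.pkl","rb"))
for n,p,z in [("green",(219,27),.11),("red",(493,14),.124),("redring",(489,22),.103),("c1",(117,15),.1),("c2",(612,5),.1),("c3",(598,320),.1),("c4",(128,318),.1),("post",(398,303),.142),("rs1",(500,99),.148),("rs2",(512,201),.148),("ls1",(188,106),.148),("ls2",(187,204),.148),("rflange",(490,151),.116),("lflange",(219,154),.116),("mk",(400,99),.1),("mk",(568,206),.1),("mk",(148,117),.1),("mk",(303,202),.1)]:
    print(n,wz(s,c,p,z).round(4))
E
```

```text
green [0.7226 0.0795]
red [ 0.7131 -0.077 ]
redring [ 0.7149 -0.079 ]
c1 [0.7534 0.1596]
c2 [ 0.7355 -0.1623]
c3 [ 0.5273 -0.1508]
c4 [0.5427 0.1716]
post [ 0.558  -0.0185]
rs1 [ 0.6605 -0.0725]
rs2 [ 0.6098 -0.0771]
ls1 [0.6691 0.0835]
ls2 [0.6182 0.0882]
rflange [ 0.6355 -0.073 ]
lflange [0.6437 0.0801]
mk [ 0.6681 -0.0248]
mk [ 0.6027 -0.1254]
mk [0.6758 0.1352]
mk [0.6105 0.0355]
```

Everything agrees: manifold centre (0.640, 0.0045), yaw −0.05; right port (0.6353, −0.0755); right bar yaw +0.09 (8° from manifold x). Slide at about −27 mm, so it needs +77 mm. I straddle the post and push.

```bash
python3 -m inch '[[[0.01,0,-0.29,0,0,0,0.6],[0,0,-0.29,0,0,0,0.6],[0,0,-0.29,0,0,0,0.6],[0,0,-0.29,0,0,0,0.6],[0,0,0,0,0,0,0.35],[0,0,0,0,0,0,0.35],[0,0,0,0,0,0,0.35],[0,0,0,0,0,0,0.35]]]'
python3 -m inch '[[[0.005,0.1,0,0,0,0,0.35],[0.005,0.1,0,0,0,0,0.35],[0.005,0.1,0,0,0,0,0.35],[0.005,0.1,0,0,0,0,0.35],[0.005,0.1,0,0,0,0,0.35],[0.005,0.1,0,0,0,0,0.35],[0.005,0.1,0,0,0,0,0.35],[0,0,0,0,0,0,0.35]]]'
```

```text
clock: 3.4
position: [0.5591, -0.0171, 0.1168]
eef_rot: [3.14, -0.071, 0.004]
ft_force: [-0.1, -0.7, -0.2]
gripper_width: 0.0301
finger_force: 0.0
clock: 4.4
position: [0.5613, 0.0546, 0.1149]
eef_rot: [-3.139, 0.069, 0.003]
ft_force: [0.4, -0.6, 0.1]
gripper_width: 0.0298
finger_force: 0.0
```

```bash
python3 -m inch '[[[0,0.03,0,0,0,0,0.35],[0,0.03,0,0,0,0,0.35],[0,0,0,0,0,0,0.35]]]'; python3 -m inch '[[[0,0.02,0,0,0,0,0.35],[0,0,0,0,0,0,0.35]]]'
python3 - <<'E'
from h import *; import pickle
from cell import read_state, viewer
s=read_state(); c=viewer.capture("wrist"); pickle.dump((s,c),open("w2.pkl","wb"))
cv2.imwrite("pics/w2.png",cv2.resize(c["frame"][:,:,::-1],(800,600),interpolation=cv2.INTER_CUBIC))
E
```

```text
clock: 4.78
position: [0.5614, 0.0592, 0.1148]
eef_rot: [-3.141, 0.071, 0.002]
ft_force: [0.5, -2.2, -1.0]
gripper_width: 0.0297
finger_force: 0.5
clock: 5.03
position: [0.5616, 0.0611, 0.1151]
eef_rot: [3.141, -0.071, -0.001]
ft_force: [-0.2, -2.2, -1.5]
gripper_width: 0.0301
finger_force: 0.8
```

View pics/w2.png

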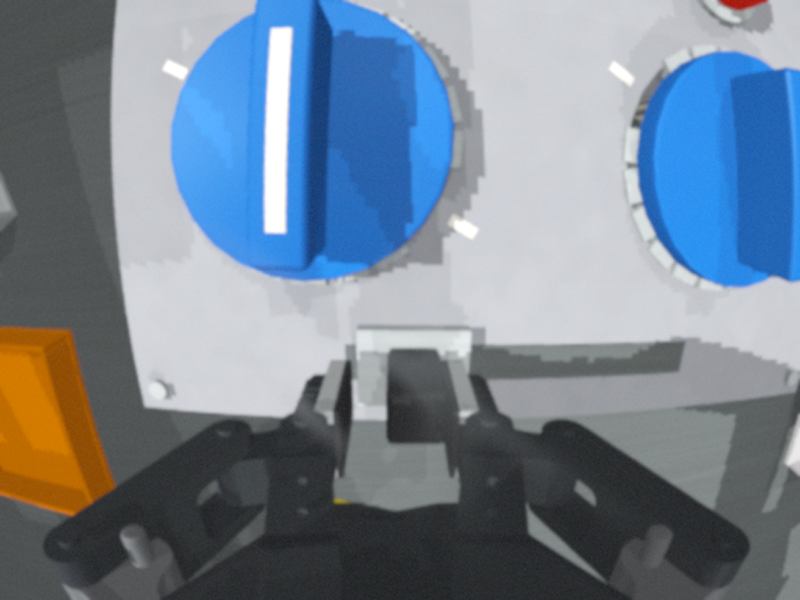

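The post at (415,395) is pushed by the right finger and the slot opens behind it, (470–685,360). I keep going until the force jumps.

```bash
for i in 1; do python3 -m inch '[[[0,0.02,0,0,0,0,0.35],[0,0.02,0,0,0,0,0.35],[0,0,0,0,0,0,0.35]]]'; done; python3 -m inch '[[[0,0.02,0,0,0,0,0.35],[0,0,0,0,0,0,0.35]]]'
```

```text
clock: 5.45
position: [0.5619, 0.0654, 0.1154]
eef_rot: [-3.141, 0.071, -0.0]
ft_force: [-0.0, -2.1, -1.5]
gripper_width: 0.0302
finger_force: 0.7
clock: 5.7
position: [0.5619, 0.066, 0.1154]
eef_rot: [3.138, -0.072, 0.0]
ft_force: [-0.5, -5.8, -0.7]
gripper_width: 0.0298
finger_force: 2.5
```

```bash
python3 -m inch '[[[0,0.02,0,0,0,0,0.35],[0,0,0,0,0,0,0.35]]]'
```

```text
clock: 5.95
position: [0.562, 0.0661, 0.1154]
eef_rot: [3.135, -0.073, 0.0]
ft_force: [0.7, -10.0, -0.8]
gripper_width: 0.0301
finger_force: 4.7
```

Slide at its stop (force rising, no motion). Back off, rise, and go above the right filter, aligned with its bar.

```bash
python3 -m inch '[[[0,-0.08,0,0,0,0,0.35],[0,0,0.29,0,0,0,0.6],[0,0,0.29,0,0,0,0.6],[0,0,0.29,0,0,0,0.6],[0,0,0.29,0,0,0,0.6]]]'
python3 -m inch '[[[0.147,-0.26,0,0,0,0.0043,0.6],[0.147,-0.26,0,0,0,0.0043,0.6],[0.147,-0.26,0,0,0,0.0043,0.6],[0.147,-0.26,0,0,0,0.0043,0.6],[0.147,-0.26,0,0,0,0.0043,0.6],[0,0,0,0,0,0,0.6],[0,0,0,0,0,0,0.6]]]'
python3 - <<'E'
from h import *; import pickle
from cell import read_state, viewer
s=read_state(); c=viewer.capture("wrist"); pickle.dump((s,c),open("w3.pkl","wb"))
print(s["position"],R.from_rotvec(s["eef_rot"]).as_matrix()[:,0].round(4))
cv2.imwrite("pics/w3.png",cv2.resize(c["frame"][:,:,::-1],(800,600),interpolation=cv2.INTER_CUBIC))
E
```

```text
clock: 6.58
position: [0.562, 0.062, 0.2329]
eef_rot: [-3.139, 0.069, -0.002]
ft_force: [0.6, 0.2, -0.2]
gripper_width: 0.0515
finger_force: 0.0
clock: 7.45
position: [0.6353, -0.0681, 0.2315]
eef_rot: [-3.137, -0.142, -0.0]
ft_force: [-0.7, -0.0, 0.2]
gripper_width: 0.0513
finger_force: 0.0
[ 0.63533774 -0.06805536  0.23150916] [9.959e-01 9.020e-02 4.000e-04]
```

View pics/w3.png

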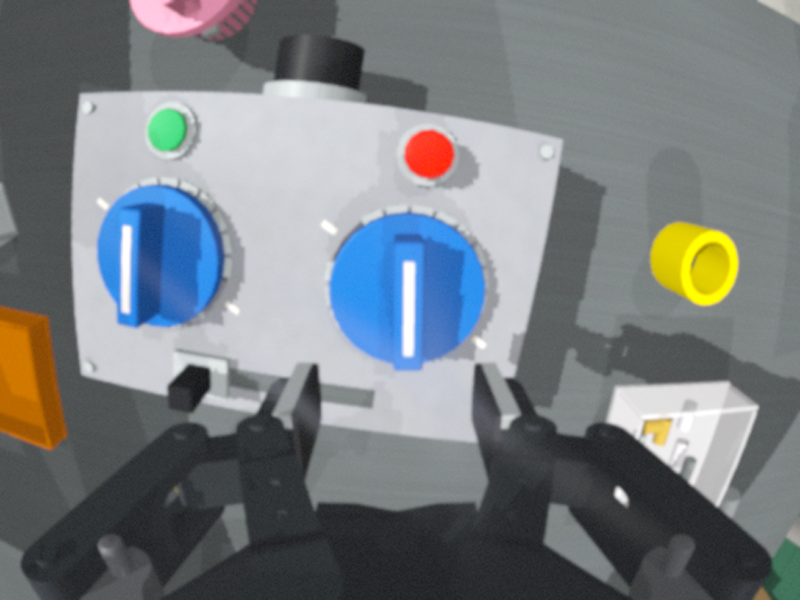

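The slide is at the left end of its slot (190,385). The clogged bar is vertical in the image, with its stripe at (408,262)-(408,356).

```bash
python3 - <<'E'
from h import *; import pickle
s,c=pickle.load(open("w3.pkl","rb"))
for p in [(408,262),(408,356)]: print(wz(s,c,p,.148))
for p in [(329,226),(480,342)]: print(wz(s,c,p,.1))
E
```

```text
[ 0.65998503 -0.07177497]
[ 0.60958283 -0.07671688]
[ 0.66808152 -0.02479271]
[ 0.60268203 -0.12504927]
```

```bash
python3 -m inch '[[[0,-0.065,-0.2,0,0,0,0.6],[0,0,-0.3,0,0,0,0.6],[0,0,-0.3,0,0,0,0.6],[0,0,-0.2,0,0,0,0.6],[0,0,-0.09,0,0,0,0.6],[0,0,0,0,0,0,0.6]]]'
python3 -m inch '[[[0,0,0,0,0,0,0],[0,0,0,0,0,0,0],[0,0,0,0,0,0,0],[0,0,0,0,0,0,0],[0,0,0,0,0,0,0],[0,0,0,0,0,0,0]]]'
```

```text
clock: 8.25
position: [0.6353, -0.0751, 0.1223]
eef_rot: [-3.138, -0.142, 0.0]
ft_force: [-0.2, 0.2, 0.1]
gripper_width: 0.0513
finger_force: 0.0
clock: 9.0
position: [0.6362, -0.0756, 0.124]
eef_rot: [3.138, 0.141, 0.005]
ft_force: [0.4, -0.1, 5.4]
gripper_width: 0.015
finger_force: 61.2
```

```bash
python3 -m inch '[[[0,0,0,0,0,0.02,0],[0,0,0,0,0,0.02,0],[0,0,0,0,0,0.02,0],[0,0,0,0,0,0.02,0],[0,0,0,0,0,0.02,0],[0,0,0,0,0,0.02,0],[0,0,0,0,0,0,0]]]'
python3 -m inch '[[[0,0,0,0,0,0.01,0],[0,0,0,0,0,0.01,0],[0,0,0,0,0,0,0]]]'
python3 - <<'E'
from h import *; from cell import read_state
s=read_state(); x=R.from_rotvec(s["eef_rot"]).as_matrix()[:,0]; print(np.arctan2(x[1],x[0]),s["ft_force"],s["ft_torque"],s["position"])
E
```

```text
clock: 9.88
position: [0.6362, -0.0754, 0.124]
eef_rot: [2.864, 1.287, 0.004]
ft_force: [0.4, 0.7, 5.7]
gripper_width: 0.0149
finger_force: 61.4
clock: 10.25
position: [0.6362, -0.0754, 0.124]
eef_rot: [2.778, 1.464, 0.004]
ft_force: [1.2, 1.0, 5.3]
gripper_width: 0.0151
finger_force: 61.4
0.9699990754623349 [1.2102064  0.96548207 5.33188797] [0.25987921 0.14440135 0.11847345] [ 0.63618153 -0.07540023  0.12401344]
```

```bash
python3 -m inch '[[[0,0,0,0,0,0.004,0],[0,0,0,0,0,0,0]]]'
python3 - <<'E'
from h import *; from cell import read_state
s=read_state(); x=R.from_rotvec(s["eef_rot"]).as_matrix()[:,0]; print(np.arctan2(x[1],x[0]),s["ft_force"],s["ft_torque"],s["position"])
E
python3 -m inch '[[[0,0,0.1,0,0,0,0],[0,0,0.1,0,0,0,0],[0,0,0,0,0,0,0]]]'
```

```text
clock: 10.5
position: [0.6357, -0.0752, 0.124]
eef_rot: [2.761, 1.498, 0.003]
ft_force: [-1.7, 1.9, 6.3]
gripper_width: 0.0146
finger_force: 61.5
0.994232013181548 [-1.73607733  1.91659904  6.25380765] [ 0.27998927  0.25760741 -0.18871679] [ 0.6357375  -0.07523651  0.12403102]
clock: 10.88
position: [0.6355, -0.0754, 0.1432]
eef_rot: [2.761, 1.499, 0.001]
ft_force: [0.1, 0.0, -1.7]
gripper_width: 0.0145
finger_force: 60.3
```

```bash
python3 -m inch '[[[0,0,0.2,0,0,0,0],[0,0,0.2,0,0,0,0],[0,0,0.2,0,0,0,0],[0,0,0.2,0,0,0,0],[0,0,0.2,0,0,0,0],[0,0,0.2,0,0,0,0],[0,0,0.2,0,0,0,0],[0,0,0,0,0,0,0]]]'
python3 - <<'E'
from h import *; from cell import viewer
a=viewer.capture("side")["frame"]; b=viewer.capture("wrist")["frame"]
cv2.imwrite("pics/lift.png",cv2.resize(np.hstack([a[:,120:400],b[:,120:500]])[:,:,::-1],(790,460)))
E
```

```text
clock: 11.88
position: [0.6359, -0.0754, 0.2842]
eef_rot: [2.759, 1.498, 0.004]
ft_force: [-0.4, -0.1, -2.6]
gripper_width: 0.0148
finger_force: 60.3
```

View pics/lift.png

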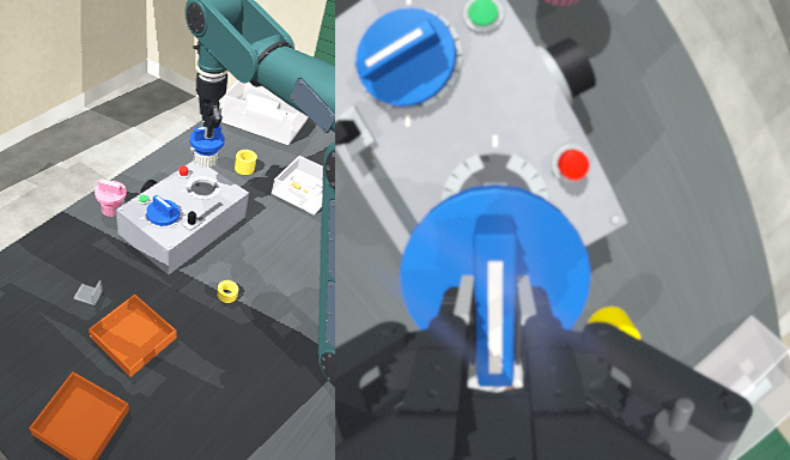

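The filter is clear of its port and hangs straight in the gripper; the empty port is visible. Carry it to the tray.

```bash
python3 -m inch '[[[-0.102,0.279,0,0,0,0,0],[-0.102,0.279,0,0,0,0,0],[-0.102,0.279,0,0,0,0,0],[-0.102,0.279,0,0,0,0,0],[-0.102,0.279,0,0,0,0,0],[-0.102,0.279,0,0,0,0,0],[-0.102,0.279,0,0,0,0,0],[-0.102,0.279,0,0,0,0,0]]]'
python3 -m inch '[[[-0.102,0.279,0,0,0,0,0],[-0.102,0.279,0,0,0,0,0],[-0.102,0.279,0,0,0,0,0],[-0.102,0.279,0,0,0,0,0],[-0.102,0.279,0,0,0,0,0],[-0.102,0.279,0,0,0,0,0],[-0.102,0.279,0,0,0,0,0],[-0.102,0.279,0,0,0,0,0]]]'
python3 -m inch '[[[0,0,-0.2,0,0,0,0],[0,0,-0.2,0,0,0,0],[0,0,-0.2,0,0,0,0],[0,0,-0.2,0,0,0,0],[0,0,-0.2,0,0,0,0],[0,0,-0.2,0,0,0,0],[0,0,-0.2,0,0,0,0],[0,0,0,0,0,0,0]]]'
python3 - <<'E'
from h import *; from cell import viewer
a=viewer.capture("side")["frame"]; b=viewer.capture("scene")["frame"]
cv2.imwrite("pics/tray.png",cv2.resize(np.hstack([a[200:384,100:350],b[80:264,250:500]])[:,:,::-1],(800,294)))
E
```

```text
clock: 12.98
position: [0.5526, 0.1486, 0.2803]
eef_rot: [-2.76, -1.498, 0.005]
ft_force: [-0.0, 0.3, -2.5]
gripper_width: 0.0147
finger_force: 60.2
clock: 13.98
position: [0.4712, 0.3715, 0.2802]
eef_rot: [2.761, 1.499, -0.005]
ft_force: [-0.2, 0.5, -2.5]
gripper_width: 0.0149
finger_force: 60.2
clock: 14.98
position: [0.47, 0.3696, 0.1382]
eef_rot: [2.76, 1.499, -0.013]
ft_force: [0.2, -0.0, -3.6]
gripper_width: 0.015
finger_force: 60.0
```

View pics/tray.png

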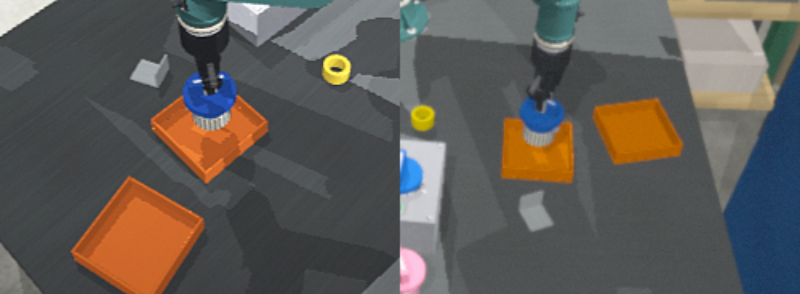

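The filter is over the middle of the near tray, upright, about 50 mm above its floor. Lower gently.

```bash
python3 -m inch '[[[0,0,-0.12,0,0,0,0],[0,0,-0.12,0,0,0,0],[0,0,-0.12,0,0,0,0],[0,0,-0.07,0,0,0,0],[0,0,0,0,0,0,0]]]'
python3 -m inch '[[[0,0,-0.03,0,0,0,0],[0,0,-0.02,0,0,0,0],[0,0,0,0,0,0,0]]]'
python3 -m inch '[[[0,0,-0.02,0,0,0,0],[0,0,0,0,0,0,0]]]'
```

```text
clock: 15.7
position: [0.4716, 0.3707, 0.0982]
eef_rot: [2.761, 1.499, -0.003]
ft_force: [-0.2, 0.5, -3.5]
gripper_width: 0.0149
finger_force: 60.3
clock: 16.08
position: [0.4722, 0.371, 0.0944]
eef_rot: [2.761, 1.499, 0.0]
ft_force: [-1.0, 0.1, -3.1]
gripper_width: 0.015
finger_force: 60.3
clock: 16.32
position: [0.4721, 0.3709, 0.0922]
eef_rot: [2.761, 1.499, -0.0]
ft_force: [-0.2, 0.3, -3.2]
gripper_width: 0.0149
finger_force: 60.3
```

```bash
python3 -m inch '[[[0,0,-0.02,0,0,0,0],[0,0,-0.02,0,0,0,0],[0,0,0,0,0,0,0]]]'
python3 -m inch '[[[0,0,-0.015,0,0,0,0],[0,0,0,0,0,0,0]]]'
```

```text
clock: 16.7
position: [0.472, 0.3709, 0.088]
eef_rot: [2.761, 1.499, -0.001]
ft_force: [0.1, -0.8, -2.2]
gripper_width: 0.0149
finger_force: 60.3
clock: 16.95
position: [0.4723, 0.371, 0.0871]
eef_rot: [2.761, 1.499, 0.001]
ft_force: [-0.2, -0.2, -1.3]
gripper_width: 0.0148
finger_force: 60.3
```

```bash
python3 -m inch '[[[0,0,-0.015,0,0,0,0],[0,0,0,0,0,0,0]]]'
python3 -m inch '[[[0,0,0,0,0,0,0.5],[0,0,0,0,0,0,0.5],[0,0,0,0,0,0,0.5],[0,0,0,0,0,0,0.5],[0,0,0.1,0,0,0,0.5],[0,0,0.2,0,0,0,0.5],[0,0,0.3,0,0,0,0.5],[0,0,0.3,0,0,0,0.5]]]'
python3 -m inch '[[[0,0,0.3,0,0,0,0.5],[0,0,0.3,0,0,0,0.5],[0,0,0,0,0,0,0.5],[0,0,0,0,0,0,0.5]]]'
python3 - <<'E'
from h import *; from cell import viewer
b=viewer.capture("scene")["frame"]; c=viewer.capture("side")["frame"]
cv2.imwrite("pics/end.png",cv2.resize(np.hstack([b[100:284,150:400],c[100:340,130:380][:184+56][28:212]])[:,:,::-1],(800,294),interpolation=cv2.INTER_CUBIC))
E
```

```text
clock: 17.2
position: [0.4723, 0.3711, 0.087]
eef_rot: [2.761, 1.499, 0.002]
ft_force: [-2.6, -2.3, 5.0]
gripper_width: 0.0147
finger_force: 61.3
clock: 18.2
position: [0.4722, 0.371, 0.1769]
eef_rot: [2.761, 1.499, 0.001]
ft_force: [0.7, -0.0, 0.3]
gripper_width: 0.0429
finger_force: 0.0
clock: 18.7
position: [0.4719, 0.3708, 0.2345]
eef_rot: [2.761, 1.499, -0.002]
ft_force: [0.3, -0.4, -1.2]
gripper_width: 0.0427
finger_force: 0.0
```

View pics/end.png

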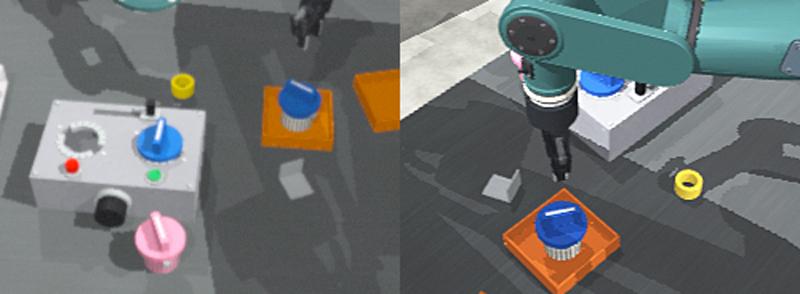

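The filter stands upright in the tray at (297,110), the slide is at its left end (150,107), the good filter is untouched, and the gripper is clear.

```bash
python3 -c "from cell import ticket; print(ticket.hand_in())"
```

```text
the job is handed in; nothing more can be done
None
```

The job is handed in: the slide is fully over to the good (left) filter's side, and the clogged right filter stands upright in the near orange tray. The hand-in gave no verdict, so I can't confirm how it was judged.

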